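# Take the pile on the bench apart

### The job

Take the pile on the jeweller's bench apart and stand each thing upright in the middle of its own round pad: the yellow pot on the blue coaster, the striped rouge pot with the white lid on the white coaster, the pine block on the green mat and the steel block on the black mat. Each block lies flat as it does in the pile, turned whichever way you like; do not tip anything over on the way.

Things in the scene. Friction and masses are not known exactly. Their poses are not given: they have to be found in the camera images.
- yellow_pot: Yellow round pot with a yellow screw lid (fixed), 36 mm high; body 26 mm across up to 24 mm, lid 30 mm across above that. At the start it is the top of the pile, standing on the lid of the rouge pot. Origin: centre of its underside, z up.
- rouge_pot: Round pot, red and white striped body (36 mm across, up to 22 mm high) under a white lid (fixed, 40 mm across), 34 mm high in all. At the start it stands on the pine block, under the yellow pot. Origin: centre of its underside, z up.
- pine_block: Pale pine block, 30 (x) x 55 (y) x 22 mm high, long axis y. At the start it lies across the steel block, under the rouge pot. Origin: centre of its underside, z up.
- steel_block: Grey steel block, 30 (x) x 60 (y) x 22 mm high, about 0.33 kg, long axis y. At the start it lies on the bench at the bottom of the pile. Origin: centre of its underside, z up.
- blue_coaster: Fixed flat round blue coaster with a thin white ring, 56 mm across, 4 mm thick, lying on the bench: the yellow pot's place. Origin: centre of its underside, z up.
- white_coaster: Fixed flat round white coaster with a thin grey ring, 56 mm across, 4 mm thick, lying on the bench: the rouge pot's place. Origin: centre of its underside, z up.
- green_mat: Fixed flat round green mat with a thin white ring, 64 mm across, 4 mm thick, lying on the bench: the pine block's place. Origin: centre of its underside, z up.
- black_mat: Fixed flat round black rubber mat with a thin white ring, 64 mm across, 4 mm thick, lying on the bench: the steel block's place. Origin: centre of its underside, z up. Of the four pads, whichever lies at y below 0.2 m is some 8 cm clear of the cabinet whose slanting left face runs from about x 0.67, y 0.08 to x 0.58, y -0.02: keep a wide gripper body parallel to it.

How it is judged:
By the outcome, as a careful person would: the job done as asked, in the order asked, and still so for the second after the job is handed in, with the robot touching nothing.
It also fails if it takes over 96 s, if anything falls off the work surface, if the arm or the gripper's body presses on something with over 40 N, if the wrist force passes 120 N, or if a joint passes its speed limit or range.

### The arm

A 6-joint arm with a two-finger parallel gripper is mounted at the origin on a cart in front of the work surface, level with it; the furniture and walls round the work are solid. World frame = base frame: x ahead of the robot, y to its left, z up, the work surface at z = 0. Lengths are in m, angles in rad, forces in N, time in s.
With the tool pointing down it reaches from about 0.275 to 0.875 m from the base axis. Payload 12.5 kg.
Tool frame: the origin (TCP) lies on the centre line of the jaws, within the pads' length; the fingertips stand r.finger_overhang ahead of it and the grasp point (between the pads) lies 3 mm ahead of it (r.finger_overhang is the distance from the TCP to the fingertips, in m); z points along the fingers, y is the direction in which the jaws open and shut (so a half turn about z gives the same grasp; the last joint's range is limited). The gripper opens to 85 mm and grips with 20 to 120 N. Pads are 22 mm wide; open, the fingers measure 114 mm over their backs; the gripper's body (76 mm by 85 mm) begins 54 mm behind the grasp point. The pads swing forward as they close: fully open they stand 13 mm farther back than shut.
Start: joints at [1.235, 0.351, 1.652, -0, 1.139, -0.085], TCP at [0.136, 0.533, 0.253] pointing down, gripper open.
Joint ranges: [-2.75, 2.75], [-0.79, 2.1], [0.01, 2.65], [-1.57, 4.71], [0.07, 3.14], [-2.87, 2.87]. Speed limits (rad/s): [2.22, 2.22, 2.79, 3.14, 3.14, 3.14].

### API

Orientations are given as a unit quaternion [x, y, z, w].
In Python, from cell import r, optics gives the robot as it stands. The module is installed in compiled form; this text tells all that it offers. Calls block until the motion is done:
- r.move_to(position, orientation): joint-space move of the TCP to a pose.
- r.move_linear(position, rot=None, vel=0.15): straight line of the TCP; rot=None keeps the orientation; vel is the mean speed in m/s.
- r.set_joints(angles): joint-space move.
- r.set_gripper(opening, squeeze=None): opening from 0.0 (shut) to 1.0 (fully open); squeeze is the grip in N (None keeps the last); returns when the fingers have stopped.
- r.sleep(seconds).
- r.inverse_kinematics(position, orientation): joint angles nearest the present ones, or None.
- optics.get_image(name): name is "scene" or "top"; returns a dict with "pixels" (480x640x3 uint8, red, green, blue), "depth" (480x640 float32, m along the optical axis (not along the pixel's ray), 0 where there is no reading), "fx", "fy", "cx", "cy" (pixels), "camera_from_world" (4x4, takes a point from world to camera coordinates). Camera axes: x right, y down, z forward; pixel columns grow to the right and rows downward; lengths in m; the calibration is good to about 2 mm. A picture is of the moment at which its call begins.
A pose or a line that the arm cannot do raises r.PlanningError and nothing moves.
- r.hand_in(): hands the job in, once; it reports no verdict.
Readings, each from a call of its own:
- r.current_t(): time.
- r.current_q(): joint angles.
- r.current_qvel(): joint speeds.
- r.current_effort(): joint torques, N m.
- r.current_tool_pos(): TCP position.
- r.current_ee_rot(): TCP orientation.
- r.current_contact_force(): force on the tool from outside, world axes, zero at the start.
- r.current_torque(): the same for the moment, N m.
- r.current_opening(): opening from 0.0 (shut) to 1.0 (fully open).
Only numpy, scipy, OpenCV 4.12 (cv2) and the standard library are available. Lean on these libraries where they do the work, as an engineer would, in place of code of your own. Each camera call takes 0.05 s, during which the arm holds its last target. There are 200 camera calls.

## Working session

There is one attempt and no reset: what is moved stays moved. The work goes in short steps, each a Python script; the robot and the scene stay as the last script left them, time stands still between calls to the robot, and variables do not carry over. Pictures are saved under pics/ and viewed, on a budget of 14 in all, crops included, one or two more only if the job needs it, and the job is handed in when it is done.

```bash
mkdir -p pics && ls && python3 - <<'E'
from cell import r, optics
import cv2,numpy as np
for n in("scene","top"):
    d=optics.get_image(n); cv2.imwrite(f"pics/{n}0.png",d["pixels"][:,:,::-1]); np.savez(f"{n}0.npz",**d)
    print(n,d["fx"],d["cx"],d["cy"],np.linalg.inv(d["camera_from_world"]).round(3).tolist(), (d["depth"]>0).mean())
print(r.finger_overhang,r.current_t(),r.current_ee_rot(),r.current_opening(),r.current_contact_force())
E
```

```text
pics
scene 434.95329965462173 318.12295186424615 234.5965327474808 [[0.626, -0.597, 0.502, 0.112], [-0.78, -0.471, 0.412, -0.108], [-0.01, -0.649, -0.761, 0.726], [0.0, 0.0, 0.0, 1.0]] 0.9961848958333334
top 602.7341360773119 310.71995441526263 232.657007292065 [[0.121, -0.97, 0.212, 0.352], [-0.993, -0.118, 0.027, 0.235], [-0.001, -0.214, -0.977, 0.904], [0.0, 0.0, 0.0, 1.0]] 0.995927734375
0.022 0.1 [ 1.25080018e-01  9.92146519e-01 -5.08736065e-04 -1.22549877e-04] 0.998792867730418 [ 0.50326197  0.32489751 -0.96718581]
```

View pics/scene0.png

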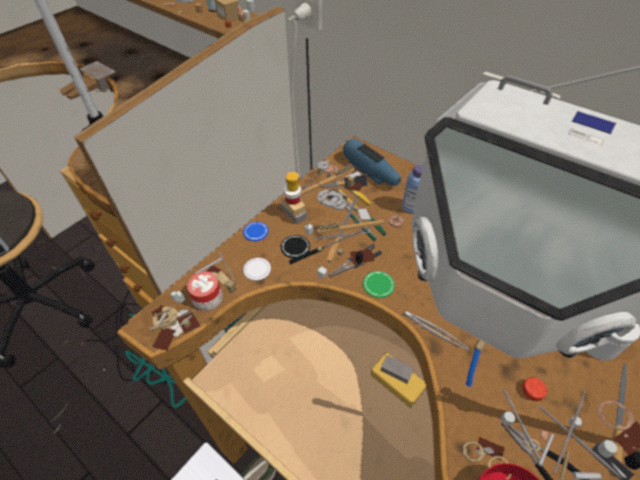

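View pics/top0.png

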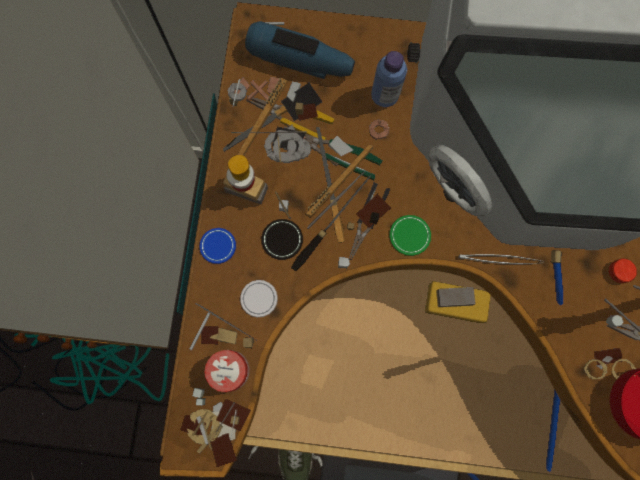

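The scene view shows the pile at about (293,195). In the top view the pile is at (242,178), blue at (217,245), black at (282,239), white at (259,298) and green at (410,235). A tall panel stands to the left of the pile.

```bash
cat > h.py <<'E'
import numpy as np, cv2
def cam(d):
    T=np.linalg.inv(d["camera_from_world"]); return T[:3,:3],T[:3,3]
def ray(d,u,v,z):
    R,t=cam(d); k=R@np.array([(u-d["cx"])/d["fx"],(v-d["cy"])/d["fy"],1]); return t+k*(z-t[2])/k[2]
def proj(d,p):
    c=d["camera_from_world"]@np.append(p,1); return c[:2]/c[2]*[d["fx"],d["fy"]]+[d["cx"],d["cy"]]
def cloud(d):
    R,t=cam(d); v,u=np.mgrid[:480,:640]; z=d["depth"]
    P=np.stack([(u-d["cx"])/d["fx"]*z,(v-d["cy"])/d["fy"]*z,z],-1)@R.T+t
    P[z==0]=np.nan; return P
def blob(m,near=None):
    cs,_=cv2.findContours(m.astype(np.uint8),cv2.RETR_EXTERNAL,cv2.CHAIN_APPROX_NONE)
    cs=[c for c in cs if len(c)>=12]
    if near is not None: cs=[c for c in cs if np.hypot(*(c.reshape(-1,2).mean(0)-near))<30]
    return max(cs,key=cv2.contourArea)
E
python3 - <<'E'
from h import *
S,T=[dict(np.load(f"{n}0.npz")) for n in("scene","top")]
pads=dict(blue=((217,245),(255,231)),black=((282,239),(295,246)),white=((259,298),(257,269)),green=((410,235),(379,284)))
for n,uv in pads.items():
  for d,c0,nm in((T,uv[0],'top'),(S,uv[1],'scene')):
    im=cv2.cvtColor(d["pixels"],cv2.COLOR_RGB2HSV).astype(int); H,s,V=im[...,0],im[...,1],im[...,2]
    m={'blue':(abs(H-112)<14)&(s>120)&(V>60),'green':(abs(H-65)<20)&(s>110),'white':(s<60)&(V>120),'black':(V<50)}[n]
    m=cv2.morphologyEx(m.astype(np.uint8),cv2.MORPH_CLOSE,np.ones((5,5)))
    if n=='black': m=cv2.morphologyEx(m,cv2.MORPH_OPEN,np.ones((9,9)))
    c=blob(m,c0).reshape(-1,2)
    W=np.array([ray(d,u,v,.004)[:2] for u,v in c]); (x,y),rad=cv2.minEnclosingCircle((W*1000).astype(np.float32))
    print(n,nm,(x.__round__(1),round(y,1)),'diam',round(2*rad,1), 'mean',(W.mean(0)*1000).round(1))
P=cloud(T); 
for nm,(u,v) in dict(ylid=(238,163),wlid=(246,182),pine=(250,190),steel=(262,195),bench=(270,200),bench2=(225,200)).items(): print(nm,P[v,u].round(3))
# tall things map (z max) near the pile from both clouds
Q=np.vstack([cloud(S).reshape(-1,3),P.reshape(-1,3)]); Q=Q[~np.isnan(Q).any(1)]
for x0 in np.arange(.2,.66,.05):
    print(round(x0,2),[ (lambda a: round(float(np.percentile(a,98)),2) if len(a)>5 else None)(Q[(abs(Q[:,0]-x0)<.025)&(abs(Q[:,1]-y0)<.01)][:,2]) for y0 in np.arange(.22,.5,.02)])
print('tcp px',proj(T,[.136,.533,.253]),proj(S,[.136,.533,.253]))
a=cv2.resize(T["pixels"][140:215,200:290],None,fx=6,fy=6,interpolation=cv2.INTER_CUBIC)
b=cv2.resize(S["pixels"][160:235,265:325],None,fx=6,fy=6,interpolation=cv2.INTER_CUBIC)
cv2.imwrite("pics/crop0.png",np.hstack([a[:,:440],b])[:,:,::-1])
E
```

```text
blue top (511.1, 398.6) diam 54.9 mean [511.1 398.6]
blue scene (509.7, 397.8) diam 52.6 mean [509.6 397.3]
black top (526.6, 295.3) diam 80.8 mean [527.2 294.1]
black scene (528.7, 296.3) diam 58.6 mean [528.5 296.2]
white top (439.2, 325.2) diam 55.3 mean [439.1 325.1]
white scene (438.8, 324.8) diam 59.1 mean [438.2 325.3]
green top (562.9, 108.9) diam 63.6 mean [562.6 108.8]
green scene (560.1, 108.1) diam 62.0 mean [559.  107.2]
ylid [0.609 0.368 0.114]
wlid [0.594 0.359 0.077]
pine [0.593 0.356 0.043]
steel [0.594 0.34  0.017]
bench [0.592 0.329 0.001]
bench2 [ 0.584  0.399 -0.001]
0.2 [-0.16, -0.16, -0.16, -0.16, -0.16, 0.01, 0.01, 0.01, 0.01, 0.0, 0.0, 0.0, -0.88, -0.88, -0.88]
0.25 [-0.17, -0.17, -0.17, -0.17, -0.17, 0.01, 0.02, 0.02, 0.02, 0.01, 0.0, 0.0, None, None, None]
0.3 [-0.17, -0.17, -0.17, -0.17, -0.0, 0.05, 0.05, 0.05, 0.05, 0.02, 0.0, 0.0, None, None, None]
0.35 [-0.17, -0.17, -0.17, -0.17, 0.0, 0.05, 0.05, 0.05, 0.05, 0.01, 0.01, 0.0, None, None, None]
0.4 [-0.17, -0.17, -0.17, 0.0, 0.0, 0.02, 0.02, 0.02, 0.01, 0.01, 0.0, 0.0, None, -0.39, -0.26]
0.45 [-0.0, 0.0, 0.0, 0.0, 0.01, 0.01, 0.01, 0.0, 0.0, 0.0, 0.0, 0.0, None, -0.39, -0.26]
0.5 [0.03, 0.0, 0.03, 0.02, 0.01, 0.01, 0.0, 0.0, 0.01, 0.01, 0.01, 0.0, None, None, -0.26]
0.55 [0.04, 0.04, 0.06, 0.01, 0.03, 0.01, 0.0, 0.0, 0.0, 0.0, 0.0, 0.0, None, None, -0.26]
0.6 [0.04, 0.06, 0.06, 0.0, 0.03, 0.03, 0.04, 0.12, 0.12, 0.04, 0.0, 0.0, None, None, -0.26]
0.65 [0.04, 0.03, 0.04, 0.03, 0.04, 0.04, 0.03, 0.0, 0.03, 0.01, 0.01, 0.0, None, None, -0.26]
tcp px [-12.83313953 548.71049264] [ -9.91593859 228.16216724]
```

View pics/crop0.png

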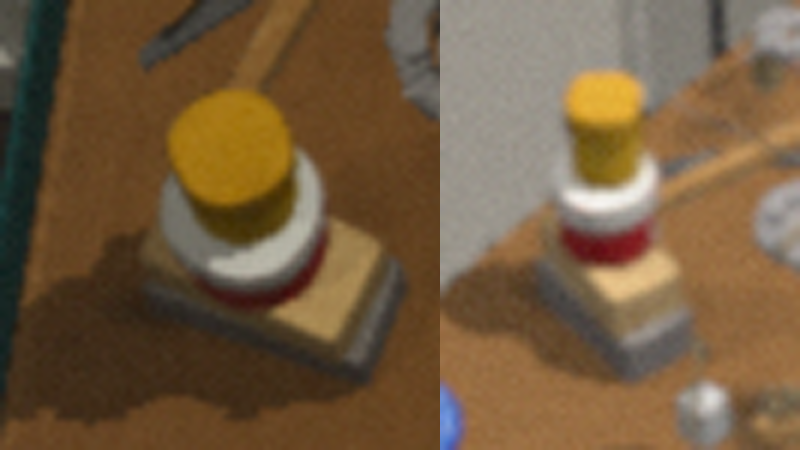

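The crop shows the yellow pot on the white lid on pine on steel, with the two blocks at roughly the same yaw. I'll measure the corners and check the panel.

```bash
python3 - <<'E'
from h import *
S,T=[dict(np.load(f"{n}0.npz")) for n in("scene","top")]
f=lambda d,u0,v0,x,y,z:(ray(d,u0+x/6-.4,v0+y/6-.4,z)*1000).round(1)[:2]
t=lambda x,y,z:f(T,200,140,x,y,z); s=lambda x,y,z:f(S,265,160,x-440,y,z)
print('top: pine BR',t(382,247,.044),'FR',t(330,345,.044),'L',t(145,258,.044),'steel top FR',t(365,358,.022),'steel BR top',t(405,272,.022),'steel bot FR',t(362,383,0),'L bot',t(148,305,0), 'L top',t(145,280,.022))
print('scene: pine FR',s(612,300,.044),'BR',s(680,262,.044),'L',s(545,222,.044),'steel top F',s(625,350,.022),'bot F',s(630,377,0),'bot R',s(692,342,0),'L bot',s(542,285,0))
for d,nm,near in((T,'top',(240,170)),(S,'scene',(293,185))):
    im=cv2.cvtColor(d["pixels"],cv2.COLOR_RGB2HSV).astype(int); H,s_,V=im[...,0],im[...,1],im[...,2]
    P=cloud(d)
    m=(abs(H-22)<6)&(s_>170)&(P[...,2]>.075)
    c=blob(m,near).reshape(-1,2); print(nm,'yellow bbox',c.min(0),c.max(0))
    zt=.114 if nm=='x' else .114
    # lid top: points within 3mm of highest
    k=m&(P[...,2]>.1105); print('  cloud top centroid',np.median(P[k],0).round(4),P[k][:,:2].min(0).round(3),P[k][:,:2].max(0).round(3),k.sum())
    k2=(P[...,2]>.055)&(P[...,2]<.09)&(np.hypot(P[...,0]-.61,P[...,1]-.365)<.06)&(s_<90)&(V>90); c=np.argwhere(k2)[:,::-1]
    kz=k2&(P[...,2]>.0745); W=P[kz]; print('  white lid n',k2.sum(),'bbox px',c.min(0),c.max(0),'top pts',len(W),W[:,:2].min(0).round(3),W[:,:2].max(0).round(3))
# panel
P=cloud(S)
for u,v in((200,200),(250,100),(280,160),(120,150),(290,30),(170,270)): print('panel',(u,v),P[v,u].round(2))
P=cloud(T)
for u,v in((100,200),(180,100),(190,60),(185,250),(210,105)): print('tpanel',(u,v),P[v,u].round(2))
# cabinet + clutter >25mm
Z=[P[np.isfinite(P[...,2])],cloud(S).reshape(-1,3)]
Q=np.vstack(Z);
for x0 in np.arange(.4,.72,.02):
    print('%.2f'%x0,' '.join((lambda a:'%4d'%(1000*np.percentile(a,90)) if len(a)>3 else '   .')(Q[(abs(Q[:,0]-x0)<.01)&(abs(Q[:,1]-y0)<.01)][:,2]) for y0 in np.arange(.0,.44,.02)))
E
```

```text
top: pine BR [609.  338.3] FR [582.5 347.6] L [599.1 396.3] steel top FR [586.1 341.2] steel BR top [609.7 334.2] steel bot FR [585.2 343.7] L bot [599.2 401.8] L top [599.7 399.5]
scene: pine FR [583.4 348.6] BR [613.4 341.6] L [598.3 394.4] steel top F [582.4 343. ] bot F [587.8 346.6] bot R [615.9 339.7] L bot [603.1 404.6]
top yellow bbox [228 155] [248 179]
  cloud top centroid [0.6074 0.3676 0.1134] [0.593 0.354] [0.622 0.382] 328
  white lid n 238 bbox px [227 165] [253 186] top pts 209 [0.588 0.35 ] [0.621 0.389]
scene yellow bbox [287 173] [298 189]
  cloud top centroid [0.6048 0.3662 0.1135] [0.593 0.354] [0.797 0.973] 86
  white lid n 163 bbox px [284 185] [301 198] top pts 98 [0.588 0.351] [0.622 0.388]
panel (200, 200) [ 0.55  0.66 -0.1 ]
panel (250, 100) [0.78 0.66 0.1 ]
panel (280, 160) [ 0.86  0.66 -0.16]
panel (120, 150) [0.41 0.66 0.16]
panel (290, 30) [0.95 0.67 0.21]
panel (170, 270) [ 0.4   0.66 -0.24]
tpanel (100, 200) [ 0.6   0.66 -0.18]
tpanel (180, 100) [ 0.95  0.64 -0.49]
tpanel (190, 60) [ 0.95  0.57 -0.27]
tpanel (185, 250) [ 0.64  0.65 -0.88]
tpanel (210,
[... 1165 characters left out ...]
    0    0
0.60  210  211  215  139    1    2    2   13   18   18   50   34   55   53    0    1   26   43  113  113   42    0
0.62  225  226  227  231  142    1    1    1   16   57   53   39   42    1    0    1    0   42  114  114    1    0
0.64  240  241  242  242  247  130    1    1    2   21   27   37   31    1    0   31   33    0    0   23    0    0
0.66  256  256  257  258  258  263    2    1   13   19   33   22   21   33   31   36   36   32    0   27   11    1
0.68  270  272  272  272  273  272  280    2    1   28   30   24   25   35   31   34   34   33   30   30   15    0
0.70  285  287  287  288  289  293  291  244    0    1    1   22   25   36   26   34   34   34   32   16    0    0
```

The panel stands well back at y 0.66. The measured heights fit: yellow lid top 0.113, white lid 0.077 and pine top 0.044. All the stack centres come out near (0.607, 0.368), with the blocks' long axis at about 75°. I'll start on the yellow pot and look once I'm in position around it.

```bash
cat >> h.py <<'E'
from cell import r, optics
def quat(deg):
    a=np.radians((deg+90)/2); return np.array([np.cos(a),np.sin(a),0,0])
def goto(p,deg):
    q0=r.current_q(); best=None
    for k in(0,180):
        j=r.inverse_kinematics(p,quat(deg+k))
        if j is not None and (best is None or abs(j[5])<best[0]): best=(abs(j[5]),k)
    r.move_to(p,quat(deg+best[1])); stat('goto')
def stat(s): print(s,'t%.1f'%r.current_t(),np.round(r.current_tool_pos(),4),'F',np.round(r.current_contact_force(),1),'open %.3f'%r.current_opening())
def down(z,vel=.12):
    p=np.array(r.current_tool_pos()); p[2]=z; r.move_linear(p,vel=vel); stat('lin')
def snap(n,boxes,f=4):
    out=[]
    for nm,(u,v,w,h) in boxes.items():
        d=optics.get_image(nm); np.savez(f"{nm}_{n}.npz",**d); out.append(cv2.resize(d["pixels"][v:v+h,u:u+w],None,fx=f,fy=f,interpolation=cv2.INTER_CUBIC))
    cv2.imwrite(f"pics/{n}.png",np.hstack(out)[:,:,::-1])
E
python3 - <<'E'
from h import *
r.set_gripper(.7,40)
goto([.607,.3675,.20],-15)
down(.130); down(.110,.06)
snap('y1',dict(top=(190,120,100,120),scene=(250,140,100,120)))
E
```

```text
goto t2.3 [0.6063 0.3685 0.2003] F [ 1.1 -0.5  0. ] open 0.698
lin t3.0 [0.6066 0.3688 0.1308] F [0.2 0.4 0.3] open 0.699
lin t3.5 [0.6065 0.3687 0.1096] F [0.8 0.4 0.2] open 0.697
```

View pics/y1.png

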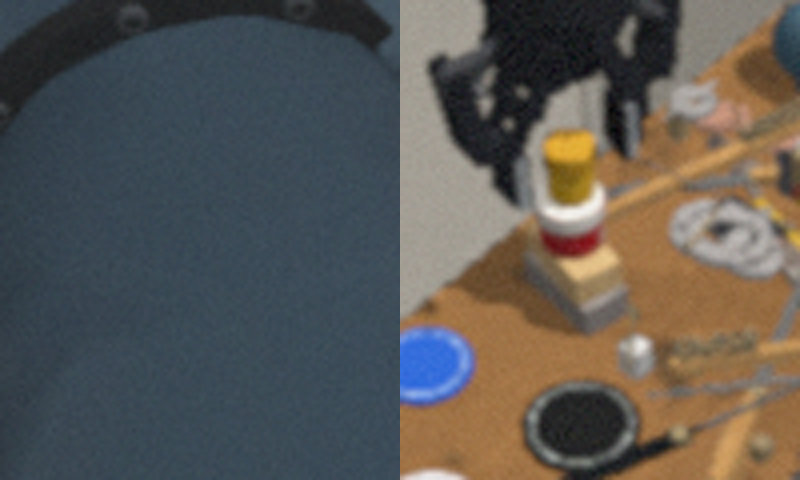

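The scene view shows the jaws straddling the yellow pot, with tips near (281,191) and (307,179) and the pot centred at (293,180). The top camera is blocked by the arm. I'll grip, lift and place.

```bash
python3 - <<'E'
from h import *
r.set_gripper(0,40); stat('grip'); down(.114,.03); down(.19)
snap('y2',dict(scene=(240,110,130,140)))
print(proj(optics.get_image("scene"),[.607,.368,.114]))
E
```

```text
grip t4.0 [0.6068 0.3689 0.1104] F [-0.5 -0.1  2.4] open 0.322
lin t4.3 [0.6068 0.3689 0.1141] F [ 0.1 -0.1  1. ] open 0.326
lin t5.1 [0.6064 0.3687 0.1891] F [ 0.3  0.1 -0.3] open 0.326
[291.84804422 175.85923067]
```

View pics/y2.png

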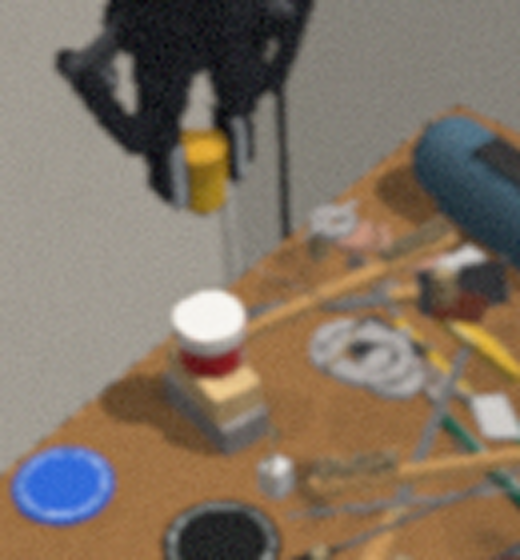

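The yellow pot is held upright and the rest of the pile stands undisturbed at (292,200). I'll place it on the blue coaster and measure the rouge lid from the same image.

```bash
cat >> h.py <<'E'
def lin(x,y,z,vel=.12):
    r.move_linear([x,y,z],vel=vel); stat('lin')
E
python3 - <<'E'
from h import *
goto([.5105,.398,.15],-15); lin(.5105,.398,.06); lin(.5105,.398,.0365,.05)
r.set_gripper(.55,40); stat('rel'); lin(.5105,.398,.12,.2)
d=dict(np.load("scene_y2.npz")); im=cv2.cvtColor(d["pixels"],cv2.COLOR_RGB2HSV).astype(int)
P=cloud(d); k=(im[...,1]<70)&(im[...,2]>110)&(np.hypot(P[...,0]-.607,P[...,1]-.368)<.05)&(P[...,2]>.05)&(P[...,2]<.085)
c=blob(k).reshape(-1,2); print(c.min(0),c.max(0))
kz=k&(abs(P[...,2]-.078)<.0025); W=np.argwhere(kz)[:,::-1]; print(W.min(0),W.max(0),ray(d,*W.mean(0),.078).round(4),P[kz].mean(0).round(4))
# left/right lid silhouette mid at the lid mid height; back edge of top
(x,y),ra=cv2.minEnclosingCircle(np.array([ray(d,u,v,.078)[:2]*1000 for u,v in W],np.float32)); print(x,y,ra)
snap('y3',dict(scene=(200,160,130,120)))
E
```

```text
goto t5.7 [0.5101 0.3982 0.1497] F [-0.1 -0.8 -0.2] open 0.326
lin t6.6 [0.5111 0.3982 0.0608] F [ 0.1 -0.2  0.2] open 0.324
lin t7.2 [0.5103 0.3979 0.036 ] F [ 0.3 -0.6 -0.6] open 0.324
rel t7.5 [0.5105 0.398  0.0364] F [ 0.3 -0.9 -1. ] open 0.548
lin t8.1 [0.5101 0.3977 0.1192] F [ 0.4  0.1 -0.1] open 0.547
[284 183] [301 198]
[284 183] [301 195] [0.6057 0.3683 0.078 ] [0.6061 0.3688 0.0775]
605.3919067382812 368.5755615234375 19.53228759765625
```

View pics/y3.png

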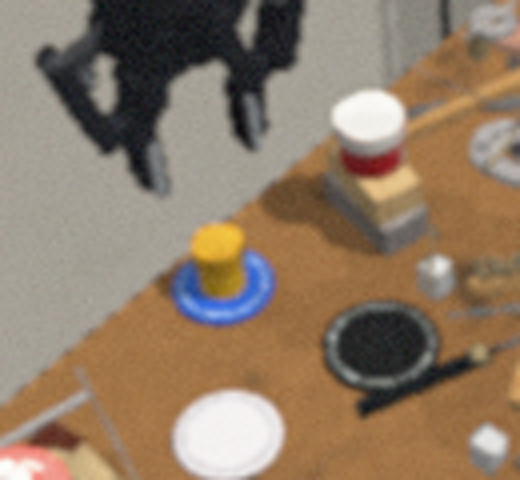

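The yellow pot stands on the blue coaster at (254,232) and the pile is unchanged. Next is the rouge pot at (0.606, 0.3687).

```bash
python3 - <<'E'
from h import *
r.set_gripper(.8,40)
goto([.606,.3685,.15],-15); lin(.606,.3685,.095); lin(.606,.3685,.075,.06)
r.set_gripper(0,40); stat('grip'); lin(.606,.3685,.080,.03); lin(.606,.3685,.15)
goto([.4385,.325,.15],-15); lin(.4385,.325,.06); 
snap('r1',dict(scene=(200,160,130,140)))
lin(.4385,.325,.0355,.05)
r.set_gripper(.68,40); stat('rel'); lin(.4385,.325,.13,.2)
goto([.40,.15,.25],-15)
snap('r2',dict(top=(180,140,110,190),scene=(210,150,90,190)),3)
E
```

```text
goto t9.0 [0.6062 0.368  0.1496] F [-0.4  0.5 -0.7] open 0.802
lin t9.6 [0.6059 0.3689 0.0954] F [ 0.  -0.1  1.3] open 0.799
lin t10.1 [0.6059 0.3684 0.0747] F [ 0.1 -0.3  0.7] open 0.798
grip t10.5 [0.6062 0.3687 0.0756] F [-1.4  0.5  4. ] open 0.422
lin t10.8 [0.6061 0.3685 0.0801] F [-0.4 -0.4 -0.3] open 0.425
lin t11.5 [0.6056 0.3683 0.1492] F [ 0.1  0.2 -1.5] open 0.423
goto t12.2 [0.4388 0.3252 0.1499] F [ 1.4  0.9 -0.1] open 0.426
lin t13.2 [0.439  0.3252 0.0605] F [-0.4 -0.6 -0.6] open 0.422
lin t13.8 [0.4382 0.3248 0.0355] F [-2.2 -2.5 10.1] open 0.424
rel t14.2 [0.4385 0.325  0.0352] F [-0.2 -0.1  0.5] open 0.679
lin t14.8 [0.4381 0.3247 0.1292] F [ 0.4 -0.5 -0.5] open 0.683
goto t15.7 [0.4001 0.1505 0.2491] F [-0.4 -0.7  0. ] open 0.680
```

View pics/r2.png

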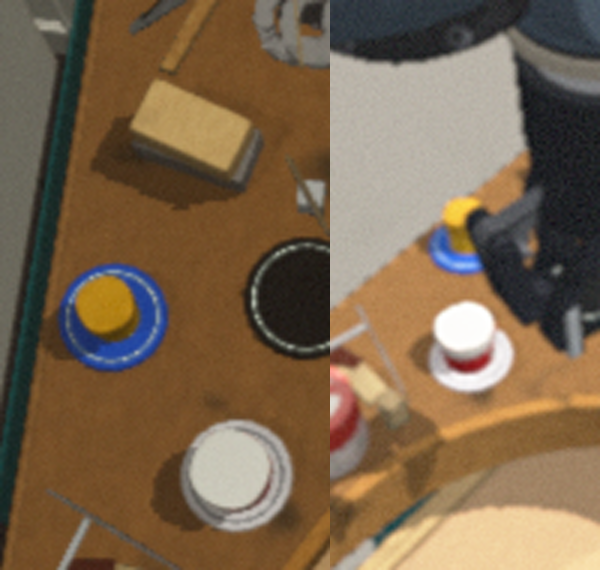

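Both pots stand on their coasters in the top view, yellow at (216,243) and rouge at (257,296). The pine top is fully visible around (244,182). I'll measure all three, plus the black mat.

```bash
python3 - <<'E'
from h import *
d=dict(np.load("top_r2.npz")); im=cv2.cvtColor(d["pixels"],cv2.COLOR_RGB2HSV).astype(int); H,s,V=im[...,0],im[...,1],im[...,2]; P=cloud(d); z=P[...,2]
def top(xy,h,rad,tol=.004):
    k=(abs(z-h)<tol)&(np.hypot(P[...,0]-xy[0],P[...,1]-xy[1])<rad); c=blob(k).reshape(-1,2)
    return np.array([ray(d,u,v,h)[:2]*1000 for u,v in c],np.float32)
for n,xy,h in(('yellow',(.5105,.398),.040),('rouge',(.4385,.325),.038)):
    W=top(xy,h,.035); print(n,cv2.minEnclosingCircle(W),W.mean(0),'col-depth')
k=(abs(H-22)<6)&(s>150)&(np.hypot(P[...,0]-.51,P[...,1]-.398)<.04)&(z>.034); c=blob(k).reshape(-1,2); print('yellow col',cv2.minEnclosingCircle(np.array([ray(d,u,v,.04)[:2]*1000 for u,v in c],np.float32)))
k=(s<60)&(V>90)&(np.hypot(P[...,0]-.4385,P[...,1]-.325)<.04)&(z>.032); c=blob(k).reshape(-1,2); print('rouge col',cv2.minEnclosingCircle(np.array([ray(d,u,v,.038)[:2]*1000 for u,v in c],np.float32)))
W=top((.606,.369),.044,.05); print('pine',cv2.minAreaRect(W))
# mat disc without handle: largest 'black' blob opened hard
m=cv2.morphologyEx(((V<55)&(z<.03)&(z>-.01)).astype(np.uint8),cv2.MORPH_OPEN,cv2.getStructuringElement(2,(25,25)))
c=blob(m,(282,239)).reshape(-1,2); W=np.array([ray(d,u,v,.004)[:2]*1000 for u,v in c],np.float32); print('black',cv2.minEnclosingCircle(W),W.mean(0))
# steel bottom strip
k=(s<70)&(V>40)&(np.hypot(P[...,0]-.606,P[...,1]-.369)<.05)&(z<.03)&(z>.003); W=P[k][:,:2]*1000; print('steel strip',cv2.minAreaRect(W.astype(np.float32)))
E
```

```text
yellow ((510.43243408203125, 397.07421875), 14.735761642456055) [510.37585 396.9659 ] col-depth
rouge ((438.413818359375, 325.44708251953125), 19.69072914123535) [438.0668  325.28958] col-depth
yellow col ((509.74627685546875, 396.2602844238281), 14.537069320678711)
rouge col ((438.30682373046875, 325.13458251953125), 19.924230575561523)
pine ((604.4934692382812, 368.20233154296875), (55.044273376464844, 30.247804641723633), 72.11043548583984)
black ((530.642822265625, 305.643310546875), 22.864948272705078) [530.6045 305.7241]
steel strip ((592.3959350585938, 365.17291259765625), (25.308870315551758, 63.67544174194336), 12.666096687316895)
```

Both pots are within 2 mm of their pad centres. The pine block's rectangle measures 55.0 x 30.2 mm, as expected, with its long axis at 72°. I'll carry it to the green mat with the jaws parallel to the cabinet face.

```bash
python3 - <<'E'
from h import *
d=dict(np.load("top_r2.npz")); print('mat',ray(d,282,239,.004))
r.set_gripper(.6,40)
goto([.6045,.3685,.15],-18); lin(.6045,.3685,.07); lin(.6045,.3685,.048,.06)
r.set_gripper(0,40); stat('grip'); lin(.6045,.3685,.052,.03); lin(.6045,.3685,.17)
goto([.5615,.1087,.17],48); lin(.5615,.1087,.06); lin(.5615,.1087,.0305,.04)
r.set_gripper(.55,40); stat('rel'); lin(.5615,.1087,.13,.2)
goto([.36,-.05,.25],0)
snap('p1',dict(top=(200,140,250,190)),3)
E
```

```text
mat [0.53257318 0.30199491 0.004     ]
goto t17.2 [0.6045 0.368  0.1508] F [-0.  -0.9  1.2] open 0.597
lin t18.0 [0.6049 0.3687 0.0709] F [0.2 0.3 0.7] open 0.598
lin t18.6 [0.6044 0.3685 0.0476] F [ 0.1 -0.1  1.3] open 0.600
grip t18.9 [0.6048 0.3687 0.0486] F [-0.2  0.6  3.6] open 0.340
lin t19.1 [0.6045 0.3685 0.0522] F [ 0.4  0.1 -0.1] open 0.345
lin t20.3 [0.6041 0.3683 0.169 ] F [-0.3 -0.1 -1.2] open 0.339
goto t21.6 [0.5616 0.1091 0.1699] F [ 0.6 -0.8 -0. ] open 0.338
lin t22.7 [0.5619 0.1088 0.0607] F [-0.2 -0.1 -0.6] open 0.337
lin t23.6 [0.5612 0.1087 0.0304] F [-2.8 -0.5  3.9] open 0.340
rel t23.9 [0.5616 0.1087 0.0304] F [ 0.2 -0.1 -0.7] open 0.552
lin t24.6 [0.561  0.1086 0.1292] F [-0.3 -0.4  0.1] open 0.551
goto t25.7 [ 0.3606 -0.0499  0.2496] F [-0.2  0.4  0.2] open 0.548
```

View pics/p1.png

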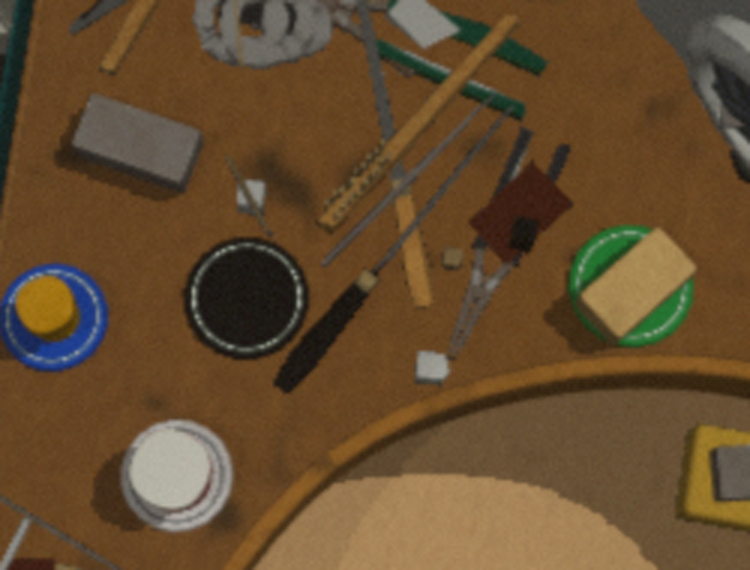

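The pine block rests on the green mat and the steel block is free at (245,187). The black mat's centre is near (282,239), while the earlier scene-view estimate disagreed by about 6 mm, probably because the handle merged into that blob. I'll re-measure it.

```bash
python3 - <<'E'
from h import *
d=dict(np.load("top_p1.npz")); S=dict(np.load("scene0.npz"))
im=cv2.cvtColor(d["pixels"],cv2.COLOR_RGB2HSV).astype(int); H,s,V=im[...,0],im[...,1],im[...,2]; P=cloud(d); z=P[...,2]
def wc(c,h,d=d): return np.array([ray(d,u,v,h)[:2]*1000 for u,v in c.reshape(-1,2)],np.float32)
for nm,k,h,near in (('steel',(abs(z-.022)<.004),.022,(248,188)),('pine',(abs(z-.026)<.005)&(abs(H-20)<8)&(V>100),.026,(413,235))):
    W=wc(blob(k,near),h); print(nm,cv2.minAreaRect(W))
for dd,nm,c0,rad in((d,'top',(282,239),26),(S,'scene',(295,246),22)):
    g=cv2.cvtColor(dd["pixels"],cv2.COLOR_RGB2GRAY)
    m=np.zeros_like(g); cv2.circle(m,c0,rad,1,-1)
    for th in(45,60,75):
        k=((g<th)&(m>0)).astype(np.uint8)
        n,l,st,ce=cv2.connectedComponentsWithStats(k); i=l[c0[1],c0[0]]
        c=blob(l==i); W=wc(c,.004,dd)
        (a,b),ra=cv2.minEnclosingCircle(W); print(nm,th,round(a,1),round(b,1),round(ra,1))
print('scene crop centre',ray(S,200+382/4-.4,160+344/4-.4,.004), proj(d,[.5285,.2963,.004]),proj(S,[.5325,.302,.004]))
k=(abs(H-65)<22)&(s>100)&(z<.015); print('green',cv2.minEnclosingCircle(wc(blob(k,(410,235)),.004)))
E
```

```text
steel ((604.560791015625, 367.7690124511719), (60.228172302246094, 30.369686126708984), 77.18485260009766)
pine ((559.5979614257812, 108.58381652832031), (29.38055992126465, 54.006126403808594), 48.23519515991211)
top 45 532.9 302.3 25.2
top 60 532.4 303.0 33.0
top 75 532.9 302.1 40.5
scene 45 533.1 302.9 22.2
scene 60 533.2 302.6 23.2
scene 75 533.9 302.8 24.9
scene crop centre [0.53295694 0.30261521 0.004     ] [285.35455692 242.03886401] [295.17883045 245.86914282]
green ((572.8248291015625, 120.2337646484375), 27.324649810791016)
```

The two views now agree on the black mat at (0.533, 0.3025), and the steel block measures 60.2 x 30.4 mm. I'll move the steel block.

```bash
python3 - <<'E'
from h import *
r.set_gripper(.6,70)
goto([.6047,.368,.12],-13); lin(.6047,.368,.05); lin(.6047,.368,.0255,.06)
r.set_gripper(0,70); stat('grip'); lin(.6047,.368,.03,.03); lin(.6047,.368,.11)
goto([.533,.3025,.11],-39); lin(.533,.3025,.05); lin(.533,.3025,.030,.04)
r.set_gripper(.5,70); stat('rel'); lin(.533,.3025,.12,.2)
goto([.36,-.05,.25],0)
snap('s1',dict(top=(200,140,250,190)),3)
d=dict(np.load("top_s1.npz")); P=cloud(d); z=P[...,2]
im=cv2.cvtColor(d["pixels"],cv2.COLOR_RGB2HSV).astype(int); H,s,V=im[...,0],im[...,1],im[...,2]
wc=lambda c,h:np.array([ray(d,u,v,h)[:2]*1000 for u,v in c.reshape(-1,2)],np.float32)
print('steel',cv2.minAreaRect(wc(blob((abs(z-.026)<.005)&(np.hypot(P[...,0]-.533,P[...,1]-.3025)<.045),(280,238)),.026)))
for tol in(.005,.008): print('pine',cv2.minAreaRect(wc(blob((abs(z-.026)<tol)&(np.hypot(P[...,0]-.56,P[...,1]-.1087)<.045),(413,235)),.026)))
# green + pine union hull, green pixels only, far from pine corners
k=(abs(H-65)<22)&(s>100)&(np.hypot(P[...,0]-.56,P[...,1]-.1087)<.045); W=wc(np.argwhere(k)[:,::-1],.004); print('green',cv2.minEnclosingCircle(W))
E
```

```text
goto t27.8 [0.6052 0.3671 0.1207] F [ 0.   0.3 -0.3] open 0.601
lin t28.5 [0.6051 0.3681 0.0507] F [ 0.4 -0.2 -0.4] open 0.601
lin t29.1 [0.6047 0.368  0.0253] F [0.2 0.1 0.2] open 0.601
grip t29.4 [0.6052 0.3682 0.0263] F [ 0.5 -0.2  4.5] open 0.334
lin t29.7 [0.6045 0.3679 0.0298] F [ 0.   0.4 -3.1] open 0.338
lin t30.5 [0.6042 0.3678 0.1092] F [ 0.3 -0.5 -3.6] open 0.332
goto t31.0 [0.5326 0.3021 0.1096] F [ 0.6  0.9 -3. ] open 0.331
lin t31.6 [0.5334 0.3028 0.0503] F [-0.4  0.5 -3.3] open 0.334
lin t32.3 [0.5328 0.3024 0.0301] F [-3.9 -2.   4.5] open 0.329
rel t32.6 [0.5332 0.3026 0.03  ] F [-0.3 -0.2  0.6] open 0.498
lin t33.2 [0.5326 0.3023 0.1192] F [ 0.4  0.6 -0.5] open 0.500
goto t34.7 [ 0.3603 -0.0498  0.2497] F [0.6 0.3 0.5] open 0.502
steel ((532.559326171875, 302.396484375), (60.18009948730469, 29.624780654907227), 51.46101379394531)
pine ((559.2220458984375, 109.16561889648438), (30.000551223754883, 55.43879699707031), 48.00894546508789)
pine ((558.8567504882812, 109.51126098632812), (30.019495010375977, 56.373313903808594), 48.17453384399414)
green ((562.869873046875, 109.01647186279297), 31.816930770874023)
```

View pics/s1.png

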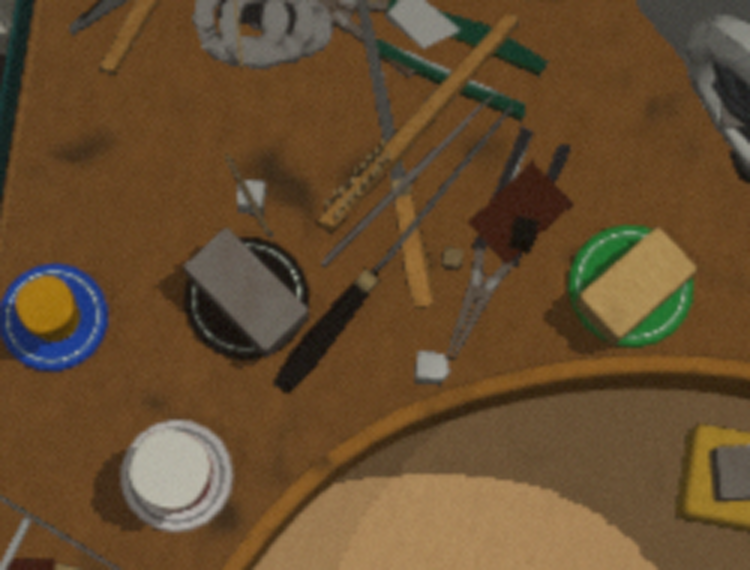

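All four are on their pads, and steel is within 0.5 mm. In the top view the pine block sits about 3.6 mm low in x, so I'll cross-check from the scene camera.

```bash
python3 - <<'E'
from h import *
goto([.3,.35,.3],0)
for nm,near in(("scene",(379,280)),("top",(413,235))):
    d=optics.get_image(nm); P=cloud(d); z=P[...,2]; im=cv2.cvtColor(d["pixels"],cv2.COLOR_RGB2HSV).astype(int); H,s,V=im[...,0],im[...,1],im[...,2]
    wc=lambda c,h:np.array([ray(d,u,v,h)[:2]*1000 for u,v in c.reshape(-1,2)],np.float32)
    N=np.hypot(P[...,0]-.56,P[...,1]-.1087)<.045
    k=N&(abs(z-.026)<.005)
    if k.sum()>50: print(nm,'pine',cv2.minAreaRect(wc(blob(k),.026)))
    k=N&(abs(H-65)<22)&(s>100); print('green',cv2.minEnclosingCircle(wc(np.argwhere(k)[:,::-1],.004)))
E
```

```text
goto t36.2 [0.3004 0.3494 0.2998] F [ 0.  -0.9 -0.6] open 0.502
scene pine ((557.9888305664062, 107.65579986572266), (31.94663429260254, 54.744937896728516), 48.126102447509766)
green ((561.2694091796875, 108.8999252319336), 31.40339469909668)
top pine ((559.156494140625, 109.32537841796875), (29.897140502929688, 55.67832946777344), 48.175655364990234)
green ((562.8919067382812, 108.73741149902344), 31.76348876953125)
```

Both cameras agree that the offset is about +3.4 mm in x. I'll regrasp the pine block and shift it.

```bash
python3 - <<'E'
from h import *
x,y=.5595,.109
r.set_gripper(.6,40)
goto([.45,.2,.2],48); goto([x,y,.15],48); lin(x,y,.06); lin(x,y,.0305,.05)
r.set_gripper(0,40); stat('grip'); p=np.array(r.current_tool_pos()); lin(x,y,.036,.03)
x+=.0034; lin(x,y,.036,.03); lin(x,y,.0305,.03)
r.set_gripper(.55,40); stat('rel'); lin(x,y,.13,.2)
goto([.36,-.05,.25],0)
snap('f1',dict(top=(160,140,300,190)),2)
d=dict(np.load("top_f1.npz")); P=cloud(d); z=P[...,2]; im=cv2.cvtColor(d["pixels"],cv2.COLOR_RGB2HSV).astype(int); H,s=im[...,0],im[...,1]
wc=lambda c,h:np.array([ray(d,u,v,h)[:2]*1000 for u,v in c.reshape(-1,2)],np.float32)
near=lambda X,Y:np.hypot(P[...,0]-X,P[...,1]-Y)<.045
print('pine',cv2.minAreaRect(wc(blob(near(.5615,.1087)&(abs(z-.026)<.005)),.026)))
print('green',cv2.minEnclosingCircle(wc(np.argwhere(near(.5615,.1087)&(abs(H-65)<22)&(s>100))[:,::-1],.004)))
print('steel',cv2.minAreaRect(wc(blob(near(.533,.3025)&(abs(z-.026)<.005)),.026)))
print('yellow',cv2.minEnclosingCircle(wc(blob(near(.511,.398)&(abs(z-.04)<.004)),.04)))
print('rouge',cv2.minEnclosingCircle(wc(blob(near(.4385,.325)&(abs(z-.038)<.004)),.038)))
E
```

```text
goto t37.8 [0.4499 0.2004 0.2003] F [-0.4  0.5 -1. ] open 0.598
goto t38.4 [0.5594 0.1093 0.15  ] F [-0.6 -0.3  0.2] open 0.602
lin t39.3 [0.5599 0.1092 0.0607] F [ 0.1  0.6 -0.4] open 0.600
lin t40.0 [0.5596 0.109  0.0305] F [-0.5 -0.5  0.2] open 0.597
grip t40.4 [0.5598 0.1091 0.031 ] F [0.4 0.7 5.6] open 0.343
lin t40.7 [0.5596 0.109  0.0362] F [-0.6 -0.1 -0.8] open 0.344
lin t41.0 [0.563  0.109  0.0359] F [ 0.1 -0.3  0.2] open 0.336
lin t41.3 [0.5631 0.1091 0.031 ] F [-2.1  0.8  9.3] open 0.339
rel t41.6 [0.5627 0.109  0.0302] F [-0.7 -0.2 -0.9] open 0.549
lin t42.3 [0.5624 0.1089 0.1291] F [ 0.3 -0.8 -0.1] open 0.551
goto t43.4 [ 0.3606 -0.0499  0.2497] F [-0.6  0.3  0.2] open 0.555
pine ((562.2030639648438, 108.57042694091797), (29.92099380493164, 55.6764030456543), 47.4548225402832)
green ((562.8919067382812, 108.73741149902344), 31.76348876953125)
steel ((532.5847778320312, 302.4025573730469), (60.1389045715332, 29.59256935119629), 51.46101379394531)
yellow ((510.43243408203125, 397.07421875), 14.735761642456055)
rouge ((438.4129638671875, 325.4488220214844), 19.69065284729004)
```

View pics/f1.png

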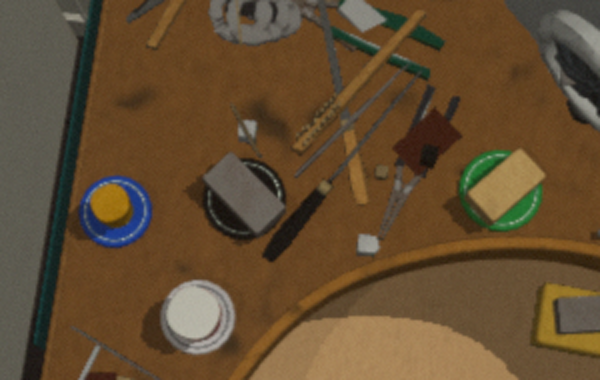

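All four are upright on their pads within 2 mm, and the arm is clear of them.

```bash
python3 -c "
from cell import r
r.hand_in(); print(r.current_t())"
```

```text
the job is handed in; nothing more can be done
the job is handed in; nothing more can be done
```

I took the pile apart from the top down and stood each thing on its own pad: yellow pot on blue, rouge pot on white, pine block on green, steel block on black. I handed the job in at about 43 s on the robot's clock, with the arm parked clear of everything.

- **Final check (top camera):** both pots are upright and both blocks lie flat. Distances from the pad centres:

| Item | Offset |
|---|---|
| Yellow pot | about 1.7 mm |
| Rouge pot | about 0.8 mm |
| Pine block | about 0.7 mm |
| Steel block | about 0.4 mm |

- **Forces:** the highest contact reading printed was about 10 N. Forces were read only between moves, so a brief peak during a move would not show.
- **Checks that disagreed:**
  - **Black mat:** my first measurement was about 6 mm off because a black tool handle merged with the mat. I re-measured it in both cameras before placing the steel.
  - **Pine block:** it first landed about 3.4 mm off centre by both cameras, so I regripped it once and shifted it.
  - **Cameras:** the two differ by about 2 mm on the green mat, which is within the stated calibration.

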